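# Clear the tins, open the chiller and put the tomato punnets away

## Robot

A 6-joint arm with a two-finger parallel gripper is mounted at the origin on the work surface. World frame = base frame: x ahead of the robot, y to its left, z up, the work surface at z = 0. Lengths are in m, angles in rad, forces in N, time in s.
With the tool pointing down it reaches from about 0.375 to 0.925 m from the base axis. Payload 5.7 kg.
Tool frame: the origin (TCP) lies midway between the tips of the shut fingers; the grasp point (between the pads) lies 19 mm behind it; z points along the fingers, y is the line along which they close (so a half turn about z gives the same grasp; the last joint's range is limited). The gripper opens to 88 mm and grips with 3 to 60 N. Pads are 20 mm wide; open, the fingers measure 115 mm over their backs; the gripper's body (75 mm by 178 mm) begins 61 mm behind the grasp point.
Start: joints at [-1.306, 0.359, 1.51, -0, 1.272, -0.115], TCP at [0.222, -0.557, 0.223] pointing down, gripper open.
Joint ranges: [-2.97, 2.97], [-1.01, 2.36], [0.21, 2.38], [-0.96, 4.11], [0.2, 2.71], [-2.98, 2.98]. Speed limits (rad/s): [2.39, 2.39, 3.14, 3.14, 3.14, 3.14].

## Interface

Orientations are given as a unit quaternion [w, x, y, z].
In Python, from station import bot gives the robot as it stands.
- The arm moves only by the tool apply_moves, never from a script. Its argument "deltas" is one flat list of numbers, 5 for each row, row after row: the shift along the world's x, y, z as a fraction of full scale, then the turn about the world's z as a fraction of full scale, then the opening, from 0 (shut) to 1 (fully open). A call has exactly 5 rows; each row is the pose to reach, as a shift and turn from the pose commanded when the call began, turning the shorter way round; what a row does not reach only later rows make up. Full scale, the value 1, is 0.4 m for a shift and 180 degrees for a turn. A row lasts 1/10 s, in which the tool goes at most 50 mm and 8.59 degrees, less where a joint would pass 70% of its speed; a pose out of reach is approached as far as the arm can. A call with a number of a shift or a turn outside -1 to 1 is refused whole. A call with a gripper value outside its range is refused whole. The fingers move at their own pace and stop on an object; "grip_force" is the grip in N (left out, the last holds). Time passes only in rows, so rows that repeat a pose let the fingers close, or fill a call up. It gives the time, the measured TCP pose, the force, the opening and the grip force at its end, in the units of the state.
- bot.read_state(): the state, without advancing time (a new reading comes with each control period).
- bot.snapshot(name): name is "scene" or "top" or "wrist"; returns a dict with "img" (480x640x3 uint8, red, green, blue), "z_map" (480x640 float32, m along the optical axis (not along the pixel's ray), 0 where there is no reading), "fx", "fy", "cx", "cy" (pixels), "k1" (the pictures are not rectified: a ray, as slopes to the right and down, at radius r is drawn at 1 + k1 r^2 times it, then the intrinsics apply), "R" (3x3) and "t" (3): a world point X has camera coordinates R X + t. Camera axes: x right, y down, z forward; pixel columns grow to the right and rows downward; lengths in m; the calibration is good to about 2 mm. A picture is of the moment at which its call begins.
- bot.hand_in(): hands the job in; it is judged then, once.
Trained networks look in the newest picture that a camera, given by its name, has taken for a name from the list of things; names that differ only in an ending like _2 or _b are one class to them, and where a whole thing is asked for, a point or a joint stands for the part that bears it (a point fixed in the world has none). Each returns a list of dicts, best first, with "confidence" (0 to 1); they miss things now and then, are a little off and sometimes report something else, mostly with a low value. They report only what shows in the picture. A call takes as long as a camera call. They do not tell look-alikes from the thing itself.
- bot.masks_of(camera, thing): "region" (480x640 bool, what is visible of it).
- bot.spot_point(camera, thing): "point" ([x, y, z] in m, in world coordinates, good to about 4 mm: a listed point, or the origin of a listed thing).
The state is a dict: "time_s": time; "joint_positions": joint angles; "joint_velocities": joint speeds; "effort": joint torques, N m; "tool_pos": TCP position; "orientation": TCP orientation; "ft_force": force on the tool from outside, world axes, zero at the start; "moment": the same for the moment, N m; "opening": finger opening in m; "finger_force": force on a finger pad.
Only numpy, scipy, OpenCV 4.12 (cv2) and the standard library are available. Lean on these libraries where they do the work, as an engineer would, in place of code of your own. Each camera call takes 0.05 s, during which the arm holds its last target. There are 200 camera calls.

## Task

Some food tins have been left in front of the low glass-topped chiller, where its door swings. First stand every tin upright on the flat cardboard pad; only then open the chiller door wide, put every tomato punnet on the table into the chiller, upright and fully inside, and shut the door fully. Do not knock over the glass jar.

Things in the scene. Friction and masses are not known exactly. Their poses are not given: they have to be found in the camera images.
- chiller: fixed low countertop chilled display case, glass top, aluminium walls, 240 deep (x), 310 wide (y), 90 high, a grey cooling unit 150 high behind; origin at the centre of its underside (cooling unit left out), front (door side) facing its own -x. Walls 12 thick; inside 286 wide, 228 deep, 84 high, open at the whole front, floor flush with the table (no step)
- chiller_mouth (a point): middle of the chiller's front opening at table height, 120 in front of the chiller's origin, in the plane of the shut door's back face; axes as the chiller's. The glass top begins 30 behind this plane: with the door open the first 30 of the inside are also open from above
- chiller_hinge (a point): point on the door's vertical hinge line, at the chiller's front left edge (its -x, +y corner), 45 above the table; axes as the chiller's
- door_handle (a point): point on the handle's vertical bar, 75 above the table. The bar is 11 in diameter and stands from 25 to 95 above the table, its axis 35 in front of the door's front face and 30 in from the free edge, 278 from the hinge, on two level stubs. Axes: the door's, -x out of the front face, -y from hinge to free edge
- door (a joint): chiller door angle: 0 shut, grows as it opens, stop at 2.0 rad; turns clockwise seen from above, the free edge coming towards the robot. The door is a glass panel in an aluminium frame, 308 wide, 16 thick (in front of the hinge plane), from 6 to 90 above the table, its top edge with a 6 thick, 28 deep lip on the back; it stays where it is left
- punnet1: a small punnet of cherry tomatoes, closed: brown pulp base with a clear lid, a block 72 (its x) by 64 (its y) by 56 high, about 0.2 kg; origin at the centre of its underside, z up. Grasp it across the 64. May be absent
- punnet2: a small punnet of cherry tomatoes, closed: brown pulp base with a clear lid, a block 72 (its x) by 64 (its y) by 56 high, about 0.2 kg; origin at the centre of its underside, z up. Grasp it across the 64. May be absent
- punnet3: a small punnet of cherry tomatoes, closed: brown pulp base with a clear lid, a block 72 (its x) by 64 (its y) by 56 high, about 0.2 kg; origin at the centre of its underside, z up. Grasp it across the 64. May be absent
- tin1: a small upright food tin, plain metal with a paper band, 64 across and 60 high, about 0.2 kg; origin at the centre of its underside, z up along its axis. May be absent
- tin2: a small upright food tin, plain metal with a paper band, 64 across and 60 high, about 0.2 kg; origin at the centre of its underside, z up along its axis. May be absent
- tin3: a small upright food tin, plain metal with a paper band, 64 across and 60 high, about 0.2 kg; origin at the centre of its underside, z up along its axis. May be absent
- pad: fixed flat cardboard layer pad lying on the table, 150 (x) by 170 (y) by 4 thick; origin at the centre of its underside
- jar: bystander: a squat glass jar with a white cap, 62 across and 75 high, standing among the punnets; origin at the centre of its underside
Mind the look-alikes: they are no part of the job. Leave any purple look-alike of the punnet3 alone.

How it is judged:
By the outcome, as a careful person would: the job done as asked, in the order asked, and still so for the second after the job is handed in, with the robot touching nothing.
Of punnet1, punnet2, punnet3 only 2 to 3 are there at a start; the rules pass over those that are not, and their reading is None.
Of tin1, tin2, tin3 only 1 to 2 are there at a start; the rules pass over those that are not, and their reading is None.
At some moment in a run one of punnet1, punnet2, punnet3, tin1, tin2, tin3 may be knocked a few centimetres aside while the robot is not near it.
Once in a run the grip may slacken for a moment while it holds something.
It also fails if it takes over 210 s, if anything falls off the work surface, if the arm or the gripper's body presses on something with over 40 N, if the wrist force passes 120 N, or if a joint passes its speed limit or range.

## Working session

There is one attempt and no reset: what is moved stays moved. The work goes in short steps, Python scripts to look and compute and a tool call to move; the robot and the scene stay as the last step left them, time stands still between calls to the robot, and variables do not carry over. Pictures are saved under pics/ and viewed, at most 14 in all, crops included, and the job is handed in when it is done.

Besides the shell and the picture viewer there is one more tool, called after "Request:" as name(argument=value, ...), one argument or row to a line, values as JSON. apply_moves: Moves the arm, as the interface text tells. Shift numbers are shares of 0.4 m and turn numbers shares of 180 degrees, none past 1 either way. Its arguments: {"type":"object","properties":{"deltas":{"type":"array","items":{"type":"number"}},"grip_force":{"type":"number"}},"required":["deltas"]}

```bash
ls; mkdir -p pics; cat > h.py <<'E'
import numpy as np, cv2
from station import bot
def snap(cam,name=None):
    s=bot.snapshot(cam)
    if name: cv2.imwrite(f'pics/{name}.png',s['img'][:,:,::-1])
    return s
def proj(s,X):
    p=s['R']@np.array(X)+s['t'];x,y=p[:2]/p[2];f=1+s['k1']*(x*x+y*y)
    return s['fx']*x*f+s['cx'],s['fy']*y*f+s['cy']
def cloud(s,m=None):
    v,u=np.nonzero((s['z_map']>0)&(True if m is None else m))
    K=np.array([[s['fx'],0,s['cx']],[0,s['fy'],s['cy']],[0,0,1]])
    xd=np.stack([(u-s['cx'])/s['fx'],(v-s['cy'])/s['fy']],1);x=xd.copy()
    for _ in range(8): x=xd/(1+s['k1']*(x**2).sum(1,keepdims=True))
    z=s['z_map'][v,u];P=np.c_[x*z[:,None],z]
    return (P-s['t'])@s['R'],u,v
E
python3 - <<'E'
from h import *
for c in ['top','scene']:
    s=snap(c,c+'0')
    print(c,-s['R'].T@s['t'])
    for n in ['punnet1','tin1','pad','jar','chiller','chiller_mouth','chiller_hinge','door_handle']:
        for d in bot.spot_point(c,n): 
            print(n,round(d['confidence'],2),np.round(d['point'],3),np.round(proj(s,d['point'])))
print(bot.read_state())
E
```

```text
pics
top [ 0.49192881 -0.0714077   1.04154266]
punnet1 0.95 [ 0.603 -0.13   0.   ] [334. 225.]
punnet1 0.76 [ 0.404 -0.119  0.   ] [330. 314.]
punnet1 0.75 [ 0.307 -0.274  0.001] [400. 357.]
punnet1 0.73 [ 0.479 -0.241 -0.   ] [384. 280.]
tin1 0.94 [0.425 0.216 0.004] [179. 306.]
pad 0.59 [ 0.484 -0.38  -0.002] [445. 277.]
jar 0.79 [ 0.629 -0.25   0.006] [387. 213.]
chiller 0.63 [ 0.478 -0.24  -0.   ] [383. 280.]
chiller 0.59 [0.739 0.118 0.002] [224. 166.]
chiller 0.42 [ 0.629 -0.249  0.002] [386. 213.]
chiller_mouth 0.9 [0.621 0.114 0.004] [225. 218.]
chiller_hinge 0.72 [0.622 0.271 0.041] [150. 216.]
door_handle 0.68 [ 0.558 -0.005  0.079] [276. 243.]
scene [0.98115057 0.03474836 0.79050301]
punnet1 0.9 [ 0.478 -0.239 -0.003] [225. 218.]
punnet1 0.9 [ 0.307 -0.277  0.002] [233. 146.]
punnet1 0.68 [ 0.601 -0.131  0.   ] [263. 286.]
punnet1 0.57 [ 0.404 -0.119  0.002] [297. 197.]
tin1 0.97 [ 0.436  0.216 -0.   ] [472. 244.]
pad 0.73 [ 0.488 -0.383  0.002] [150. 207.]
jar 0.69 [ 0.625 -0.248  0.   ] [194. 285.]
chiller 0.82 [ 0.744  0.113 -0.002] [393. 399.]
chiller_mouth 0.96 [0.622
[... 196 characters left out ...]
joint_positions': array([-1.30611771e+00,  3.58755041e-01,  1.51043132e+00,  3.33784040e-05,
        1.27251817e+00, -1.15102537e-01]), 'joint_velocities': array([-0.00076589,  0.00022421, -0.00103713, -0.00061118, -0.00254497,
        0.00087339]), 'effort': array([-1.08874134e-03, -5.15330637e+01, -2.71133047e+01,  6.76793559e-02,
        2.43981695e-02, -2.77213678e-05]), 'tool_pos': array([ 0.22241888, -0.55719362,  0.22263762]), 'orientation': array([-5.69778358e-05,  9.82025819e-01,  1.88746620e-01,  1.17274906e-05]), 'ft_force': array([-1.00420923,  0.19009748, -0.04743383]), 'moment': array([ 0.00199991, -0.04300115,  0.07174231]), 'finger_force': 0.0, 'opening': 0.08775110901467484}
```

View pics/top0.png

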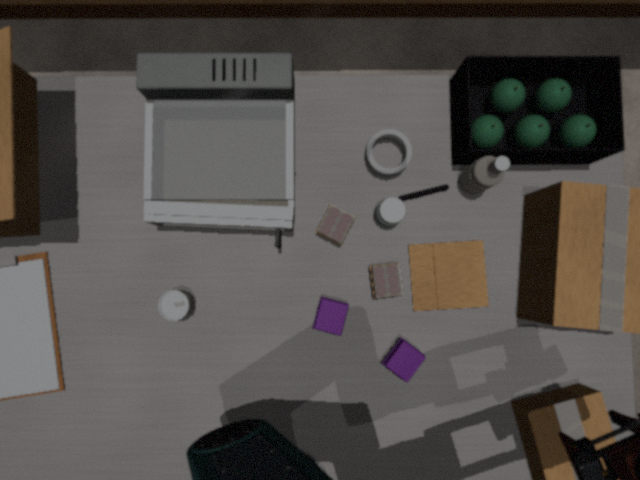

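View pics/scene0.png

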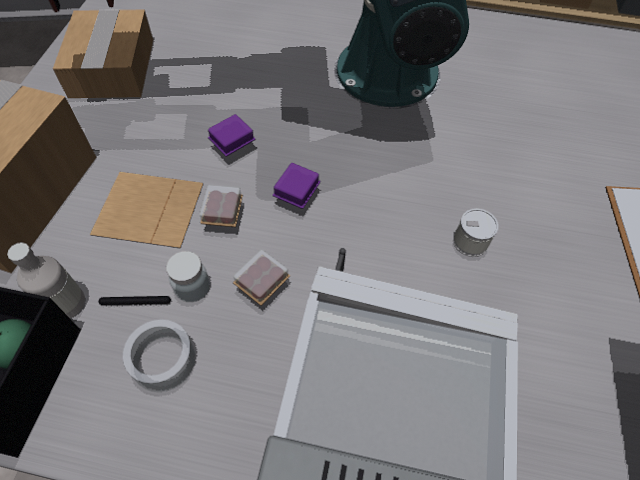

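Two brown punnets show at top-view (335,225) and (384,280). The two purple blocks at (330,316) and (404,359) are look-alikes to leave alone. One tin stands at (174,305), the jar cap is at (390,211), the tape ring at (388,153) is clutter, and the pad is at (448,275). I'll measure yaws and check one close crop.

```bash
python3 - <<'E'
from h import *
s=snap('top')
im=s['img'][:,:,::-1]
cv2.imwrite('pics/crop.png',cv2.resize(im[180:400,140:500],(792,484)))
P,u,v=cloud(s)
def at(px,py,r,zlo,zhi,n):
    k=(abs(u-px)<r)&(abs(v-py)<r)&(P[:,2]>zlo)&(P[:,2]<zhi)
    Q=P[k];rc=cv2.minAreaRect((Q[:,:2]*1000).astype(np.float32))
    print(n,'zmax',Q[:,2].max().round(3),rc, len(Q))
at(335,225,24,.045,.075,'pA');at(384,280,22,.045,.075,'pB');at(330,316,24,.03,.075,'purA');at(404,359,26,.03,.075,'purB')
at(174,305,24,.05,.08,'tin');at(390,211,18,.065,.09,'jar')
k=(abs(u-448)<48)&(abs(v-275)<45)
for c in ['top','scene']:
    if c=='scene': s=snap('scene')
    for n in ['pad','door_handle','tin1','chiller','punnet1']:
        for d in bot.masks_of(c,n)[:4]:
            Q,_,_=cloud(s,d['region']);print(c,n,round(d['confidence'],2),cv2.minAreaRect((Q[:,:2]*1000).astype(np.float32)),np.round(np.percentile(Q[:,2],[5,95]),3))
E
```

```text
pA zmax 0.062 ((602.3306884765625, -131.46820068359375), (60.80319595336914, 68.90703582763672), 62.851783752441406) 908
pB zmax 0.061 ((478.8477783203125, -240.43019104003906), (69.08648681640625, 61.278011322021484), 6.392488956451416) 923
purA zmax 0.061 ((403.6250915527344, -118.36065673828125), (62.57843780517578, 71.99620056152344), 74.7278823852539) 989
purB zmax 0.062 ((309.3197326660156, -274.1213684082031), (63.37038040161133, 72.01555633544922), 52.60257339477539) 1057
tin zmax 0.064 ((430.5041198730469, 212.66893005371094), (63.12535095214844, 61.998538970947266), 1.5190993547439575) 743
jar zmax 0.081 ((627.1236572265625, -249.61709594726562), (53.72858810424805, 52.80979919433594), 44.655662536621094) 530
top pad 0.67 ((610.2252197265625, 115.07717895507812), (309.23443603515625, 84.49429321289062), 81.99161529541016) [0.019 0.092]
top pad 0.64 ((480.1637878417969, -244.81201171875), (70.79540252685547, 72.60533142089844), 7.7097859382629395) [0.038 0.059]
top pad 0.56 ((488.34326171875, -386.47186279296875), (151.3431396484375, 172.0821533203125), 3.1998112201690674) [
[... 1556 characters left out ...]
, 88.26596069335938) [0.087 0.15 ]
scene chiller 0.57 ((409.6383361816406, 220.40655517578125), (68.69035339355469, 115.9575424194336), 72.82721710205078) [0.003 0.06 ]
scene punnet1 0.95 ((484.9551086425781, -243.7405242919922), (73.70773315429688, 80.50471496582031), 16.839567184448242) [0.031 0.057]
scene punnet1 0.85 ((399.210693359375, -129.00164794921875), (86.94512939453125, 81.1788558959961), 74.54008483886719) [0.032 0.057]
scene punnet1 0.75 ((284.73883056640625, -286.35882568359375), (117.39884948730469, 95.95504760742188), 49.82367706298828) [0.03  0.057]
scene punnet1 0.55 ((594.7854614257812, -128.08926391601562), (68.515625, 95.25192260742188), 65.92713928222656) [0.031 0.057]
```

View pics/crop.png

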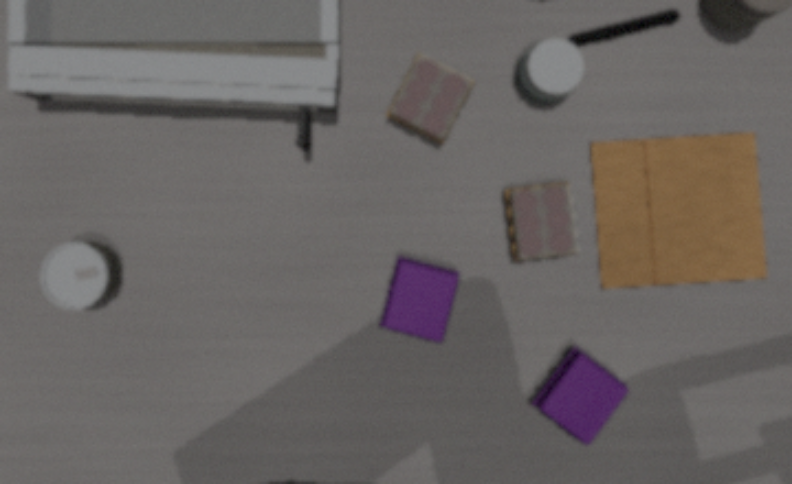

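Crop confirms: brown punnets at A (430,98) and B (540,220), purple ones ignored, and the tin is upright at (75,275). Going for the tin.

Request:
apply_moves(
  deltas=[0.425,0.375,0,0,1,0.425,0.375,0,0,1,0.425,0.375,0,0,1,0.425,0.375,0,0,1,0.425,0.375,0,0,1],
  grip_force=30,
)

```text
time_s: 2.0
tool_pos: [0.3947, -0.4044, 0.2227]
orientation: [-0.0, 0.982, 0.19, 0.0]
ft_force: [-0.5, -0.9, 0.2]
opening: 0.0878
finger_force: 0.0
```

Request:
apply_moves(
  deltas=[0.1,0.6,0,0,1,0.1,0.6,0,0,1,0.1,0.6,0,0,1,0.1,0.6,0,0,1,0.1,0.6,0,0,1],
)

```text
time_s: 2.5
tool_pos: [0.4323, -0.1649, 0.2228]
orientation: [-0.0, 0.982, 0.189, 0.0]
ft_force: [0.7, -0.3, -0.6]
opening: 0.0882
finger_force: 0.0
```

Request:
apply_moves(
  deltas=[0,0.5,0,0,1,0,0.5,0,0,1,0,0.5,0,0,1,0,0.5,0,0,1,0,0.5,0,0,1],
)

```text
time_s: 3.0
tool_pos: [0.4316, 0.0383, 0.2228]
orientation: [-0.001, 0.981, 0.192, 0.0]
ft_force: [-0.9, -1.1, 0.8]
opening: 0.0877
finger_force: 0.0
```

Request:
apply_moves(
  deltas=[0,0.45,0,0,1,0,0.45,0,0,1,0,0.45,0,0,1,0,0.45,0,0,1,0,0.45,0,0,1],
)

```text
time_s: 3.5
tool_pos: [0.433, 0.2154, 0.2228]
orientation: [-0.001, 0.982, 0.19, 0.001]
ft_force: [-0.7, -0.2, -0.4]
opening: 0.0881
finger_force: 0.0
```

```bash
python3 - <<'E'
from h import *
print(bot.read_state()['tool_pos'])
s=snap('scene')
for n in ['tin1','punnet1']:
    for d in bot.spot_point('scene',n): print(n,round(d['confidence'],2),np.round(d['point'],3))
P,u,v=cloud(s)
s=snap('top')
P2,_,_=cloud(s)
k=(P2[:,2]>.05)&(P2[:,2]<.07)&(np.hypot(P2[:,0]-.431,P2[:,1]-.212)<.06);print('tin',cv2.minAreaRect((P2[k,:2]*1000).astype(np.float32)) if k.sum() else 0)
for Q,nm in((P,'scene'),(P2,'top')):
    k=(Q[:,2]>.08)&(Q[:,2]<.1)&(Q[:,0]>.57)&(Q[:,0]<.87)&(Q[:,1]>-.1)&(Q[:,1]<.32);R=Q[k]
    # front edge of door: min x per y bin
    ys=np.arange(.0,.25,.01);xs=[np.percentile(R[abs(R[:,1]-y)<.006,0],2) for y in ys];f=np.polyfit(ys,xs,1);print(nm,'front x=',f,'yawdeg',np.degrees(-np.arctan(f[0])))
    xs=np.arange(.64,.82,.01);yy=[[np.percentile(R[abs(R[:,0]-x)<.006,1],q) for q in(1,99)] for x in xs]
    yy=np.array(yy);
    for i in(0,1): f=np.polyfit(xs,yy[:,i],1);print('side y',f,np.degrees(np.arctan(f[0])),np.polyval(f,.62))
k=(P[:,2]>.06)&(P[:,2]<.1)&(P[:,0]<.573)&(P[:,0]>.53)&(abs(P[:,1])<.05);print('handle scene',P[k].mean(0),k.sum())
k=(P2[:,2]>.07)&(P2[:,2]<.1)&(P2[:,0]<.573)&(P2[:,0]>.53)&(abs(P2[:,1])<.05);print('handle top',P2[k].mean(0),k.sum())
E
```

```text
[0.43296653 0.21539115 0.22275817]
tin1 0.98 [ 0.431  0.215 -0.001]
punnet1 0.87 [ 0.311 -0.276  0.   ]
punnet1 0.86 [ 0.404 -0.118  0.003]
punnet1 0.84 [ 0.602 -0.131  0.001]
punnet1 0.62 [ 0.478 -0.24  -0.001]
tin ((427.60638427734375, 197.12794494628906), (31.67806625366211, 64.08872985839844), 79.77249145507812)
scene front x= [0.05190038 0.59999151] yawdeg -2.971006930825461
side y [-0.00265507 -0.03720818] -0.15212407898392763 -0.038854324315110614
side y [-0.00699412  0.27005707] -0.40072700050427096 0.2657207128734565
top front x= [0.05303744 0.59530223] yawdeg -3.0359771394682307
side y [-0.00260952 -0.03756758] -0.14951417196532402 -0.03918548287094155
side y [-0.00576246  0.26923428] -0.3301610652986445 0.26566155142219566
handle scene [ 0.56193803 -0.00649895  0.08682354] 84
handle top [ 0.56011387 -0.00706187  0.09047065] 48
```

Request:
apply_moves(
  deltas=[0,0,-0.125,0,1,0,0,-0.25,0,1,0,0,-0.375,0,1,0,0,-0.45,0,1,0,0,-0.5,0,1],
)

```text
time_s: 4.2
tool_pos: [0.4312, 0.2106, 0.0204]
orientation: [0.0, 0.982, 0.188, -0.002]
ft_force: [0.4, -0.8, 0.2]
opening: 0.088
finger_force: 0.0
```

Request:
apply_moves(
  deltas=[0,0,0,0,0.5,0,0,0,0,0.5,0,0,0,0,0.5,0,0,0,0,0.5,0,0,0,0,0.5],
)

```text
time_s: 4.7
tool_pos: [0.4337, 0.2129, 0.0239]
orientation: [-0.0, 0.982, 0.189, 0.001]
ft_force: [-0.1, -2.8, 7.2]
opening: 0.0632
finger_force: 30.0
```

Request:
apply_moves(
  deltas=[0,0,0,0,0.5,0,0,0,0,0.5,0,0,0.1,0,0.5,0,0,0.2,0,0.5,0,0,0.25,0,0.5],
)

```text
time_s: 5.2
tool_pos: [0.4335, 0.2133, 0.1256]
orientation: [-0.0, 0.982, 0.189, 0.002]
ft_force: [0.7, 0.3, -3.4]
opening: 0.0634
finger_force: 30.0
```

Request:
apply_moves(
  deltas=[0,-0.1,0,0,0.5,0,-0.2,0,0,0.5,0,-0.3,0,0,0.5,0,-0.4,0,0,0.5,0,-0.5,0,0,0.5],
)

```text
time_s: 5.7
tool_pos: [0.4319, 0.0115, 0.1229]
orientation: [-0.0, 0.982, 0.189, 0.0]
ft_force: [1.4, -1.0, -3.0]
opening: 0.0636
finger_force: 30.0
```

Request:
apply_moves(
  deltas=[0.01,-0.1,0,0,0.5,0.03,-0.2,0,0,0.5,0.04,-0.3,0,0,0.5,0.06,-0.4,0,0,0.5,0.07,-0.5,0,0,0.5],
)

```text
time_s: 6.2
tool_pos: [0.4605, -0.1888, 0.1229]
orientation: [0.0, 0.982, 0.189, 0.0]
ft_force: [1.0, -0.5, -2.8]
opening: 0.0639
finger_force: 30.0
```

Request:
apply_moves(
  deltas=[0.01,-0.1,0,0,0.5,0.03,-0.2,0,0,0.5,0.04,-0.3,0,0,0.5,0.06,-0.45,0,0,0.5,0.07,-0.53,0,0,0.5],
)

```text
time_s: 6.7
tool_pos: [0.4883, -0.4012, 0.1227]
orientation: [0.0, 0.982, 0.189, 0.0]
ft_force: [0.0, 0.4, -3.2]
opening: 0.0635
finger_force: 30.0
```

Request:
apply_moves(
  deltas=[0,0,0,0,0.5,0,0,-0.05,0,0.5,0,0,-0.1,0,0.5,0,0,-0.15,0,0.5,0,0,-0.18,0,0.5],
)

```text
time_s: 7.2
tool_pos: [0.4873, -0.3974, 0.049]
orientation: [-0.001, 0.982, 0.189, -0.001]
ft_force: [-0.5, 0.7, -2.8]
opening: 0.0637
finger_force: 30.0
```

```bash
python3 - <<'E'
from h import *
t=bot.read_state();print(t['tool_pos'],t['opening'],t['finger_force'])
s=snap('scene','pl')
for n in ['tin1','pad']:
    for d in bot.spot_point('scene',n): print(n,round(d['confidence'],2),np.round(d['point'],3))
cv2.imwrite('pics/plc.png',cv2.resize(s['img'][120:320,60:300,::-1],(720,600)))
E
```

```text
[ 0.48732901 -0.39744475  0.04903154] 0.06371451003004526 29.99633878469467
tin1 0.9 [ 0.489 -0.396  0.024]
tin1 0.72 [ 0.477 -0.238 -0.003]
pad 0.85 [ 0.488 -0.385  0.002]
```

Request:
apply_moves(
  deltas=[0,0,-0.02,0,0.5,0,0,-0.04,0,0.5,0,0,-0.055,0,0.5,0,0,-0.06,0,0.5,0,0,-0.06,0,0.5],
)

```text
time_s: 7.85
tool_pos: [0.4884, -0.3992, 0.0266]
orientation: [-0.0, 0.982, 0.189, -0.0]
ft_force: [0.2, -0.2, -2.8]
opening: 0.0637
finger_force: 3.0
```

Request:
apply_moves(
  deltas=[0,0,0,0,1,0,0,0,0,1,0,0,0,0,1,0,0,0,0,1,0,0,0,0,1],
)

```text
time_s: 8.35
tool_pos: [0.4885, -0.3993, 0.0267]
orientation: [0.0, 0.982, 0.189, 0.0]
ft_force: [0.4, -0.2, 0.1]
opening: 0.0881
finger_force: 0.0
```

Request:
apply_moves(
  deltas=[0,0,0.05,0,1,0,0,0.15,0,1,0,0,0.25,0,1,0,0,0.35,0,1,0,0,0.4,0,1],
)

```text
time_s: 8.85
tool_pos: [0.4897, -0.4005, 0.1907]
orientation: [0.002, 0.982, 0.189, 0.002]
ft_force: [-0.1, -0.8, 0.1]
opening: 0.0879
finger_force: 0.0
```

```bash
python3 - <<'E'
from h import *
t=bot.read_state();print(t['tool_pos'],t['opening'],t['joint_positions'])
s=snap('scene','pl2')
for n in ['tin1','pad','punnet1','jar']:
    for d in bot.spot_point('scene',n): print(n,round(d['confidence'],2),np.round(d['point'],3))
s=snap('top')
P,u,v=cloud(s)
for (x,y) in ((.488,-.4),(.602,-.131),(.479,-.24)):
    k=(P[:,2]>.045)&(P[:,2]<.072)&(np.hypot(P[:,0]-x,P[:,1]-y)<.055);print(cv2.minAreaRect((P[k,:2]*1000).astype(np.float32)),k.sum())
E
```

```text
[ 0.48971445 -0.40047875  0.19069776] 0.08791082839860856 [-7.94669627e-01  4.30567058e-01  1.47864399e+00  9.02517896e-05
  1.22706549e+00  3.96287440e-01]
tin1 0.6 [ 0.487 -0.4    0.003]
pad 0.81 [ 0.491 -0.385  0.005]
punnet1 0.95 [ 0.31  -0.275  0.   ]
punnet1 0.93 [ 0.601 -0.132  0.001]
punnet1 0.74 [ 0.477 -0.239 -0.003]
punnet1 0.74 [ 0.554 -0.008  0.078]
punnet1 0.65 [ 0.402 -0.119  0.003]
jar 0.66 [ 0.624 -0.25  -0.001]
((492.88690185546875, -391.68035888671875), (42.98111343383789, 62.603206634521484), 53.007667541503906) 317
((602.3360595703125, -131.4376220703125), (60.76832962036133, 68.83073425292969), 62.88564682006836) 904
((478.9115905761719, -240.52761840820312), (68.92650604248047, 61.52167892456055), 6.218763828277588) 931
```

View pics/pl2.png

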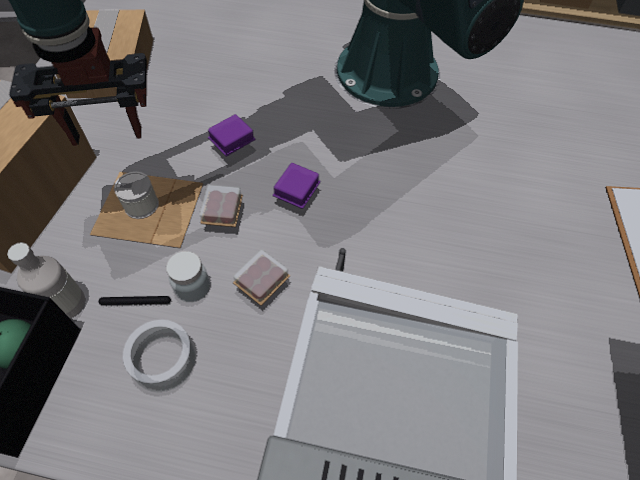

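Tin stands upright on the pad at (136,193), and everything else is unmoved. Now the door handle.

Request:
apply_moves(
  deltas=[0.01,0.08,0,0.046,1,0.02,0.16,0,0.092,1,0.03,0.24,0,0.138,1,0.04,0.32,0,0.184,1,0.05,0.4,0,0.23,1],
)

```text
time_s: 9.65
tool_pos: [0.5073, -0.2374, 0.1846]
orientation: [-0.002, 0.85, 0.526, -0.001]
ft_force: [0.1, 0.6, -1.1]
opening: 0.0877
finger_force: 0.0
```

Request:
apply_moves(
  deltas=[0.02,0.12,0,0.046,1,0.05,0.24,0,0.092,1,0.08,0.36,0,0.138,1,0.1,0.48,0,0.184,1,0.124,0.58,0,0.23,1],
)

```text
time_s: 10.15
tool_pos: [0.5566, -0.0045, 0.1847]
orientation: [-0.002, 0.609, 0.793, -0.001]
ft_force: [1.4, -0.4, 0.7]
opening: 0.088
finger_force: 0.0
```

Request:
apply_moves(
  deltas=[0,0,0,0.046,1,0,0,0,0.092,1,0,0,0,0.138,1,0,0,0,0.184,1,0,0,0,0.23,1],
)

```text
time_s: 10.65
tool_pos: [0.5567, -0.0069, 0.1846]
orientation: [-0.002, 0.29, 0.957, -0.0]
ft_force: [-0.3, 0.1, 0.1]
opening: 0.088
finger_force: 0.0
```

Request:
apply_moves(
  deltas=[0,0,0,0.046,0.6,0,0,0,0.092,0.6,0,0,0,0.138,0.6,0,0,0,0.173,0.6,0,0,0,0.173,0.6],
)

```text
time_s: 11.15
tool_pos: [0.5569, -0.0071, 0.1848]
orientation: [-0.002, 0.025, 1.0, 0.0]
ft_force: [-0.3, 0.4, -0.3]
opening: 0.0538
finger_force: 0.0
```

```bash
python3 - <<'E'
from h import *
t=bot.read_state();print(t['tool_pos'],t['orientation'],t['opening'],t['joint_positions'])
s=snap('scene')
P,_,_=cloud(s)
for d in bot.spot_point('scene','door_handle'): print(round(d['confidence'],2),np.round(d['point'],3))
k=(P[:,2]>.06)&(P[:,2]<.1)&(P[:,0]<.573)&(P[:,0]>.53)&(abs(P[:,1])<.05);print('handle scene',P[k].mean(0),k.sum())
s=snap('wrist','w1')
for d in bot.spot_point('wrist','door_handle'): print(round(d['confidence'],2),np.round(d['point'],3))
P,_,_=cloud(s)
k=(P[:,2]>.07)&(P[:,2]<.1)&(P[:,0]<.573)&(P[:,0]>.53)&(abs(P[:,1])<.05);print('handle wrist',P[k].mean(0),P[k].min(0),P[k].max(0),k.sum())
E
```

```text
[ 0.55688741 -0.00707769  0.18481571] [-1.67249915e-03  2.48576463e-02  9.99689594e-01  1.22479516e-04] 0.053810549957950884 [-1.36650336e-01  3.36969493e-01  1.64762010e+00 -1.41479789e-04
  1.16035451e+00 -1.65766951e+00]
0.63 [ 0.555 -0.006  0.075]
0.27 [ 0.605 -0.132  0.   ]
handle scene [ 0.56233863 -0.00654284  0.08693017] 87
0.79 [ 0.556 -0.009  0.072]
handle wrist [ 0.55755473 -0.00652218  0.08779467] [ 0.54837542 -0.01192022  0.07006697] [ 0.57299593 -0.00103752  0.09600339] 416
```

View pics/w1.png

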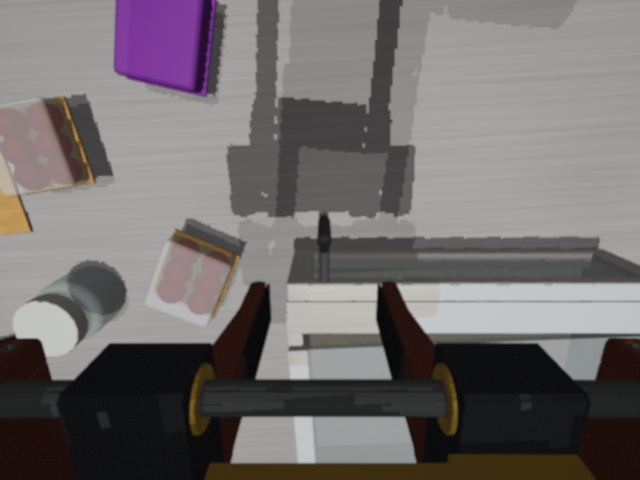

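Handle bar at (324,230) lies between the open fingers. Descend and grip.

Request:
apply_moves(
  deltas=[-0.002,0,-0.09,0,0.6,-0.002,0,-0.18,0,0.6,-0.002,0,-0.27,0,0.6,-0.002,0,-0.34,0,0.6,-0.002,0,-0.383,0,0.6],
  grip_force=50,
)

```text
time_s: 11.85
tool_pos: [0.5557, -0.007, 0.031]
orientation: [-0.002, 0.026, 1.0, 0.0]
ft_force: [0.1, -0.6, -0.6]
opening: 0.0529
finger_force: 0.0
```

Request:
apply_moves(
  deltas=[0,0,0,0,0,0,0,0,0,0,0,0,0,0,0,0,0,0,0,0,0,0,0,0,0],
)

```text
time_s: 12.35
tool_pos: [0.558, -0.0073, 0.0345]
orientation: [0.001, 0.025, 1.0, -0.0]
ft_force: [0.3, 0.5, 0.4]
opening: 0.016
finger_force: 0.0
```

Request:
apply_moves(
  deltas=[0,0,0,0,0,0,0,0,0,0,0,0,0,0,0,0,0,0,0,0,0,0,0,0,0],
)

```text
time_s: 12.85
tool_pos: [0.5582, -0.0066, 0.0342]
orientation: [0.001, 0.025, 1.0, 0.0]
ft_force: [1.0, 5.2, 5.5]
opening: 0.0106
finger_force: 50.0
```

```bash
python3 - <<'E'
import numpy as np
from h import *
t=bot.read_state();p=t['tool_pos'];print(p,t['opening'],t['ft_force'],t['finger_force'])
H=np.array([.622,.268]);r=p[:2]-H;print(np.hypot(*r))
for a in np.arange(0,111,10):
    c,s=np.cos(np.radians(-a)),np.sin(np.radians(-a));q=H+np.array([[c,-s],[s,c]])@r
    print(a,q.round(4),'frac from start',((q-p[:2])/.4).round(3),-a/180,'R',np.hypot(*q).round(3))
E
```

```text
[ 0.5581567  -0.00664983  0.03424517] 0.010614042681209433 [1.04600617 5.21029902 5.50700731] 50.00149726867676
0.2819725097530791
0 [ 0.5582 -0.0066] frac from start [0. 0.] 0.0 R 0.558
10 [0.5114 0.0086] frac from start [-0.117  0.038] -0.05555555555555555 R 0.512
20 [0.4681 0.0317] frac from start [-0.225  0.096] -0.1111111111111111 R 0.469
30 [0.4294 0.0621] frac from start [-0.322  0.172] -0.16666666666666666 R 0.434
40 [0.3966 0.0986] frac from start [-0.404  0.263] -0.2222222222222222 R 0.409
50 [0.3706 0.1404] frac from start [-0.469  0.368] -0.2777777777777778 R 0.396
60 [0.3522 0.186 ] frac from start [-0.515  0.482] -0.3333333333333333 R 0.398
70 [0.3421 0.2341] frac from start [-0.54   0.602] -0.3888888888888889 R 0.414
80 [0.3404 0.2832] frac from start [-0.544  0.725] -0.4444444444444444 R 0.443
90 [0.3474 0.3318] frac from start [-0.527  0.846] -0.5 R 0.48
100 [0.3626 0.3786] frac from start [-0.489  0.963] -0.5555555555555556 R 0.524
110 [0.3857 0.4219] frac from start [-0.431  1.071] -0.6111111111111112 R 0.572
```

Request:
apply_moves(
  deltas=[-0.048,0.013,0,-0.022,0,-0.094,0.03,0,-0.044,0,-0.139,0.049,0,-0.067,0,-0.183,0.071,0,-0.089,0,-0.225,0.096,0,-0.111,0],
)

```text
time_s: 13.35
tool_pos: [0.4683, 0.0311, 0.0342]
orientation: [0.002, 0.2, 0.98, 0.0]
ft_force: [3.1, 3.8, 4.1]
opening: 0.0101
finger_force: 50.0
```

```bash
python3 - <<'E'
from h import *
t=bot.read_state();p=t['tool_pos'];print(p,t['opening'],t['ft_force'],t['moment'],t['finger_force'])
r0=np.array([.5582,-.0066])-[.622,.268];H=np.array([.622,.268])
def at(a):
    c,s=np.cos(np.radians(-a)),np.sin(np.radians(-a));return H+np.array([[c,-s],[s,c]])@r0
for b in range(20,120,20):
    print(b,[list(((at(b+d)-at(b))/.4).round(3)) for d in (4,8,12,16,20)])
E
```

```text
[0.4682831  0.03111756 0.03420463] 0.010139607244825266 [3.13018838 3.79264808 4.09656724] [ 0.55527786 -0.47524117 -0.02233324] 49.99953031539917
20 [[np.float64(-0.04), np.float64(0.028)], [np.float64(-0.078), np.float64(0.059)], [np.float64(-0.114), np.float64(0.093)], [np.float64(-0.148), np.float64(0.129)], [np.float64(-0.179), np.float64(0.167)]]
40 [[np.float64(-0.028), np.float64(0.04)], [np.float64(-0.053), np.float64(0.083)], [np.float64(-0.076), np.float64(0.126)], [np.float64(-0.095), np.float64(0.172)], [np.float64(-0.111), np.float64(0.218)]]
60 [[np.float64(-0.013), np.float64(0.048)], [np.float64(-0.022), np.float64(0.096)], [np.float64(-0.028), np.float64(0.145)], [np.float64(-0.03), np.float64(0.194)], [np.float64(-0.029), np.float64(0.243)]]
80 [[np.float64(0.004), np.float64(0.049)], [np.float64(0.012), np.float64(0.098)], [np.float64(0.023), np.float64(0.145)], [np.float64(0.038), np.float64(0.193)], [np.float64(0.055), np.float64(0.238)]]
100 [[np.float64(0.021), np.float64(0.045)], [np.float64(0.045), np.float64(0.088)], [np.float64(0.072), np.float64(0.129)], [np.float64(0.101), np.float64(0.168)], [np.float64(0.134), np.float64(0.205)]]
```

Forces are low, so I'll continue along the arc.

Request:
apply_moves(
  deltas=[-0.04,0.028,0,-0.022,0,-0.078,0.059,0,-0.044,0,-0.114,0.093,0,-0.067,0,-0.148,0.129,0,-0.089,0,-0.179,0.167,0,-0.111,0],
)

```text
time_s: 13.85
tool_pos: [0.3961, 0.098, 0.0342]
orientation: [0.001, 0.367, 0.93, 0.0]
ft_force: [2.0, 0.4, 8.4]
opening: 0.0103
finger_force: 50.0
```

Request:
apply_moves(
  deltas=[-0.028,0.04,0,-0.022,0,-0.053,0.083,0,-0.044,0,-0.076,0.126,0,-0.067,0,-0.095,0.172,0,-0.089,0,-0.111,0.218,0,-0.111,0],
)

```text
time_s: 14.35
tool_pos: [0.3512, 0.1855, 0.0342]
orientation: [0.001, 0.522, 0.853, 0.0]
ft_force: [-0.3, -1.5, 9.8]
opening: 0.0101
finger_force: 50.0
```

Request:
apply_moves(
  deltas=[-0.013,0.048,0,-0.022,0,-0.022,0.096,0,-0.044,0,-0.028,0.145,0,-0.067,0,-0.03,0.194,0,-0.089,0,-0.029,0.243,0,-0.111,0],
)

```text
time_s: 14.85
tool_pos: [0.339, 0.2827, 0.0342]
orientation: [0.0, 0.662, 0.749, -0.0]
ft_force: [-1.5, -1.8, 11.6]
opening: 0.0102
finger_force: 50.0
```

Request:
apply_moves(
  deltas=[0.004,0.049,0,-0.022,0,0.012,0.098,0,-0.044,0,0.023,0.145,0,-0.067,0,0.038,0.193,0,-0.089,0,0.055,0.238,0,-0.111,0],
)

```text
time_s: 15.35
tool_pos: [0.3608, 0.3782, 0.0342]
orientation: [-0.0, 0.782, 0.623, -0.001]
ft_force: [-2.8, -0.5, 8.9]
opening: 0.0102
finger_force: 50.0
```

Request:
apply_moves(
  deltas=[0,0,0,0,0.35,0,0,0,0,0.35,0,0,0,0,0.35,0,0,0,0,0.35,0,0,0,0,0.35],
)

```text
time_s: 15.85
tool_pos: [0.3615, 0.3769, 0.0333]
orientation: [0.0, 0.782, 0.624, -0.0]
ft_force: [0.1, -0.0, 0.3]
opening: 0.031
finger_force: 0.0
```

Request:
apply_moves(
  deltas=[0,0,0.08,0,0.35,0,0,0.16,0,0.35,0,0,0.24,0,0.35,0,0,0.32,0,0.35,0,0,0.38,0,0.35],
)

```text
time_s: 16.35
tool_pos: [0.362, 0.3775, 0.1874]
orientation: [0.0, 0.782, 0.624, 0.001]
ft_force: [0.6, 0.3, -0.1]
opening: 0.0307
finger_force: 0.0
```

```bash
python3 - <<'E'
from h import *
t=bot.read_state();print(t['tool_pos'],t['orientation'],t['joint_positions'],t['ft_force'])
s=snap('scene','op')
for n in ['door_handle','punnet1','tin1','jar','chiller_mouth','chiller_hinge']:
    for d in bot.spot_point('scene',n): print(n,round(d['confidence'],2),np.round(d['point'],3))
s=snap('top');P,u,v=cloud(s)
for (x,y) in ((.602,-.131),(.479,-.24)):
    k=(P[:,2]>.045)&(P[:,2]<.072)&(np.hypot(P[:,0]-x,P[:,1]-y)<.055);print(cv2.minAreaRect((P[k,:2]*1000).astype(np.float32)),k.sum())
k=(P[:,2]>.08)&(P[:,2]<.096)&(P[:,0]>.3)&(P[:,0]<.85)&(P[:,1]>-.1)&(P[:,1]<.45)
R=P[k];xs=np.arange(.64,.82,.01)
for i in (1,99):
  f=np.polyfit(xs,[np.percentile(R[abs(R[:,0]-x)<.006,1],i) for x in xs],1);print(f,np.polyval(f,.62))
print('glass/wall front', [np.percentile(R[(abs(R[:,1]-y)<.004)&(R[:,0]>.59),0],1).round(4) for y in (-.034,.02,.06,.1,.15,.2)])
E
```

```text
[0.362043   0.37751933 0.18744401] [2.39200838e-05 7.81599975e-01 6.23779417e-01 8.46888252e-04] [ 6.74249713e-01  2.84799478e-01  1.72019305e+00 -5.40464063e-05
  1.13490638e+00  8.97930421e-01] [ 0.62198985  0.27357925 -0.13932545]
door_handle 0.56 [0.364 0.386 0.076]
punnet1 0.85 [ 0.308 -0.277  0.001]
punnet1 0.77 [ 0.402 -0.118  0.005]
punnet1 0.76 [ 0.479 -0.238 -0.   ]
punnet1 0.68 [ 0.602 -0.133  0.   ]
tin1 0.95 [ 0.49  -0.397  0.005]
jar 0.65 [ 0.626 -0.248  0.   ]
chiller_hinge 0.68 [0.621 0.267 0.046]
((602.3074951171875, -131.41339111328125), (60.67973709106445, 68.91270446777344), 62.9553108215332) 903
((478.9558410644531, -240.75807189941406), (68.86701965332031, 62.209014892578125), 6.232869625091553) 931
[-0.00029846 -0.03931236] -0.039497404362179626
[-0.00961729  0.27205497] 0.2660922484660227
glass/wall front [np.float64(0.6225), np.float64(0.6509), np.float64(0.6509), np.float64(0.6514), np.float64(0.6523), np.float64(0.6519)]
```

View pics/op.png

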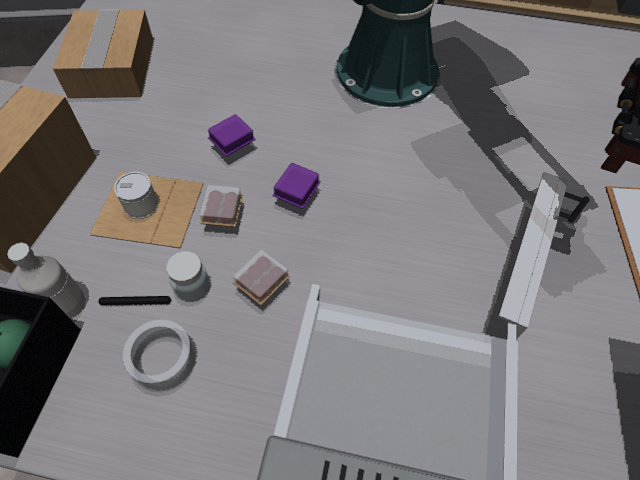

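Door is open about 103°, with its panel at (530,250) clear of the mouth. Going to punnet A with an off-centre grasp, 24 mm toward the robot end, so the fingers stay in the top-open strip on insertion.

Request:
apply_moves(
  deltas=[0.03,-0.11,0,-0.046,1,0.06,-0.22,0,-0.092,1,0.09,-0.33,0,-0.138,1,0.12,-0.44,0,-0.184,1,0.15,-0.55,0,-0.23,1],
  grip_force=30,
)

```text
time_s: 17.25
tool_pos: [0.4212, 0.1558, 0.1845]
orientation: [-0.0, 0.952, 0.305, -0.001]
ft_force: [0.9, 0.1, -0.7]
opening: 0.0675
finger_force: 0.0
```

Request:
apply_moves(
  deltas=[0.06,-0.09,0,-0.046,1,0.12,-0.18,0,-0.092,1,0.18,-0.27,0,-0.138,1,0.24,-0.36,0,-0.184,1,0.3,-0.45,0,-0.23,1],
)

```text
time_s: 17.75
tool_pos: [0.5417, -0.0241, 0.1843]
orientation: [-0.0, 0.999, -0.052, -0.001]
ft_force: [0.4, 1.4, 0.3]
opening: 0.0877
finger_force: 0.0
```

Request:
apply_moves(
  deltas=[0.025,-0.06,0,-0.046,1,0.05,-0.12,0,-0.092,1,0.075,-0.18,0,-0.119,1,0.097,-0.245,0,-0.119,1,0.097,-0.245,0,-0.119,1],
)

```text
time_s: 18.25
tool_pos: [0.5813, -0.1234, 0.1841]
orientation: [0.0, 0.972, -0.235, -0.0]
ft_force: [0.1, 0.1, 0.2]
opening: 0.0875
finger_force: 0.0
```

```bash
cat >> h.py <<'E'
def pose():
    t=bot.read_state();q=t['orientation'];p=t['tool_pos']
    print('pose',p.round(4),'yaw',np.degrees(2*np.arctan2(q[2],q[1])).round(2),'open',round(t['opening'],4),'F',t['ft_force'].round(1),'j6',t['joint_positions'][5].round(2));return p
E
python3 - <<'E'
from h import *
p=pose()
s=snap('scene');print([np.round(d['point'],3) for d in bot.spot_point('scene','punnet1')])
s=snap('wrist');P,_,_=cloud(s)
k=(P[:,2]>.045)&(P[:,2]<.072)&(np.hypot(P[:,0]-.602,P[:,1]+.131)<.055);print(cv2.minAreaRect((P[k,:2]*1000).astype(np.float32)),k.sum())
print('delta frac',(np.array([.5809,-.1205,.022])-p)/.4)
E
```

```text
pose [ 0.5813 -0.1234  0.1841] yaw -27.16 open 0.0875 F [0.1 0.1 0.2] j6 1.72
[array([ 0.479, -0.235,  0.001]), array([ 0.604, -0.131,  0.001])]
((601.3713989257812, -132.69680786132812), (61.00209426879883, 68.37599182128906), 62.42434310913086) 6078
delta frac [-0.00090373  0.00717691 -0.40537454]
```

Request:
apply_moves(
  deltas=[-0.003,0.005,-0.1,0,1,-0.003,0.005,-0.2,0,1,-0.003,0.005,-0.3,0,1,-0.003,0.005,-0.37,0,1,-0.003,0.005,-0.405,0,1],
)

```text
time_s: 18.9
tool_pos: [0.5767, -0.1164, 0.0207]
orientation: [-0.0, 0.972, -0.233, -0.003]
ft_force: [-0.6, 0.4, 0.5]
opening: 0.0879
finger_force: 0.0
```

Request:
apply_moves(
  deltas=[0,0,0,0,0.5,0,0,0,0,0.5,0,0,0,0,0.5,0,0,0,0,0.5,0,0,0,0,0.5],
)

```text
time_s: 19.4
tool_pos: [0.5805, -0.1187, 0.0251]
orientation: [0.0, 0.972, -0.234, 0.002]
ft_force: [-0.8, 1.0, 5.9]
opening: 0.0638
finger_force: 29.9
```

Request:
apply_moves(
  deltas=[0,0,0,0,0.5,0,0,0,0,0.5,0,0,0.01,0,0.5,0,0,0.03,0,0.5,0,0,0.04,0,0.5],
)

```text
time_s: 19.9
tool_pos: [0.5794, -0.1185, 0.0403]
orientation: [-0.0, 0.972, -0.234, 0.0]
ft_force: [0.3, -0.9, -2.3]
opening: 0.0639
finger_force: 29.9
```

```bash
python3 - <<'E'
from h import *
p=pose()
s=snap('scene','g');print([np.round(d['point'],3) for d in bot.spot_point('scene','punnet1')])
cv2.imwrite('pics/gc.png',cv2.resize(s['img'][150:350,130:370,::-1],(720,600)))
E
```

```text
pose [ 0.5794 -0.1185  0.0403] yaw -27.03 open 0.0639 F [ 0.3 -0.9 -2.3] j6 1.72
[array([ 0.602, -0.131,  0.019]), array([ 0.311, -0.275,  0.   ]), array([ 0.404, -0.119,  0.004]), array([ 0.481, -0.24 ,  0.   ])]
```

View pics/gc.png

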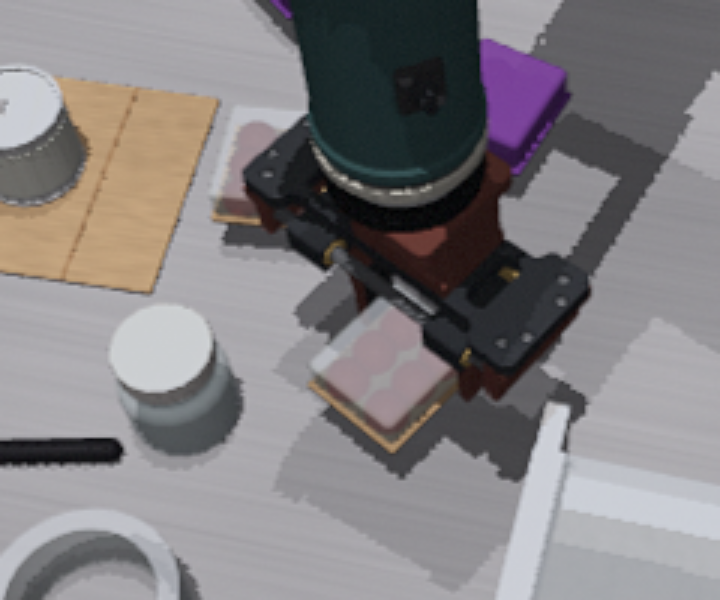

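Punnet A is held by its robot-side end, with the lid at (385,365) level. The jar is untouched.

Request:
apply_moves(
  deltas=[-0.02,0,0.05,0,0.5,-0.06,0,0.1,0,0.5,-0.1,0,0.1,0,0.5,-0.14,0,0.1,0,0.5,-0.18,0,0.1,0,0.5],
)

```text
time_s: 20.5
tool_pos: [0.5065, -0.1184, 0.0796]
orientation: [-0.0, 0.972, -0.234, 0.0]
ft_force: [-0.3, -0.3, -1.2]
opening: 0.0642
finger_force: 29.9
```

Request:
apply_moves(
  deltas=[0,0.08,0,0.03,0.5,0,0.16,0,0.06,0.5,0,0.25,0,0.09,0.5,0,0.34,0,0.12,0.5,0,0.434,0,0.15,0.5],
)

```text
time_s: 21.0
tool_pos: [0.507, 0.0564, 0.0794]
orientation: [-0.0, 1.0, 0.001, 0.0]
ft_force: [-0.1, -0.1, -2.2]
opening: 0.0644
finger_force: 29.9
```

Request:
apply_moves(
  deltas=[0,0,-0.04,0,0.5,0,0,-0.08,0,0.5,0,0,-0.11,0,0.5,0,0,-0.125,0,0.5,0,0,-0.125,0,0.5],
)

```text
time_s: 21.5
tool_pos: [0.5065, 0.0549, 0.0286]
orientation: [-0.0, 1.0, -0.0, -0.001]
ft_force: [-0.5, 0.2, -2.1]
opening: 0.0642
finger_force: 29.9
```

```bash
python3 - <<'E'
from h import *
p=pose()
s=snap('scene');print([np.round(d['point'],3) for d in bot.spot_point('scene','punnet1')])
s=snap('top');print([np.round(d['point'],3) for d in bot.spot_point('top','punnet1')])
E
```

```text
pose [0.5065 0.0549 0.0286] yaw -0.05 open 0.0642 F [-0.5  0.2 -2.1] j6 1.54
[array([ 0.48 , -0.24 , -0.001]), array([ 0.402, -0.115,  0.004]), array([0.532, 0.055, 0.003]), array([ 0.307, -0.274, -0.001])]
[array([ 0.478, -0.244, -0.002]), array([ 0.408, -0.12 ,  0.002]), array([ 0.308, -0.276, -0.   ])]
```

Request:
apply_moves(
  deltas=[0.06,0,0,0,0.5,0.12,0,0,0,0.5,0.18,0,0,0,0.5,0.24,0,0,0,0.5,0.28,0,0,0,0.5],
)

```text
time_s: 22.2
tool_pos: [0.6218, 0.0549, 0.0303]
orientation: [-0.0, 1.0, -0.0, 0.001]
ft_force: [-0.2, 0.6, -3.1]
opening: 0.0637
finger_force: 29.9
```

Request:
apply_moves(
  deltas=[0.02,0,0,0,0.5,0.035,0,0,0,0.5,0.039,0,0,0,0.5,0.039,0,-0.01,0,0.5,0.039,0,-0.01,0,0.5],
)

```text
time_s: 22.7
tool_pos: [0.6344, 0.0552, 0.0253]
orientation: [-0.0, 1.0, -0.0, -0.0]
ft_force: [1.1, -0.1, -1.0]
opening: 0.0639
finger_force: 29.9
```

```bash
python3 - <<'E'
from h import *
p=pose()
s=snap('scene');print([np.round(d['point'],3) for d in bot.spot_point('scene','punnet1')])
cv2.imwrite('pics/ins.png',cv2.resize(s['img'][220:420,260:500,::-1],(720,600)))
E
```

```text
pose [0.6344 0.0552 0.0253] yaw -0.02 open 0.0639 F [ 1.1 -0.1 -1. ] j6 1.55
[array([ 0.404, -0.118,  0.006]), array([ 0.481, -0.239, -0.003]), array([ 0.309, -0.275,  0.002])]
```

View pics/ins.png

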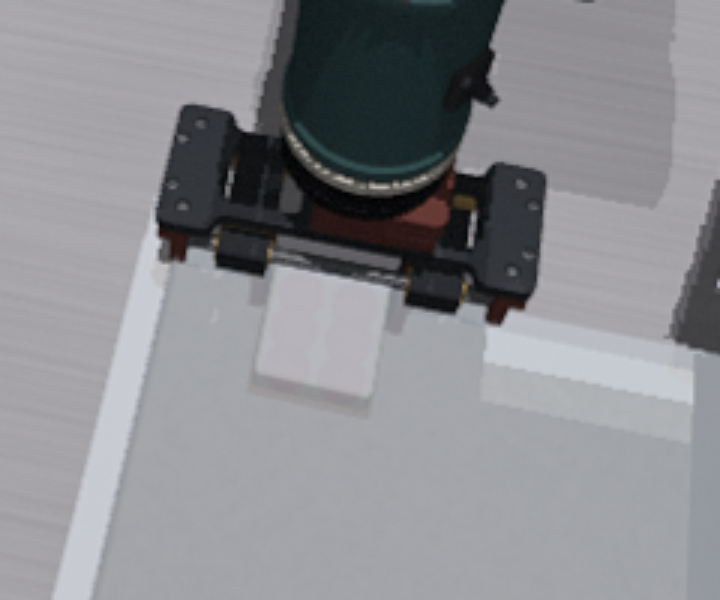

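Punnet A is inside beneath the glass at (320,335). Release, back off, then push it deeper with closed fingers.

Request:
apply_moves(
  deltas=[0,0,0,0,0.95,0,0,0,0,0.95,0,0,0,0,0.95,0,0,0,0,0.95,0,0,0,0,0.95],
)

```text
time_s: 23.3
tool_pos: [0.6349, 0.0552, 0.0255]
orientation: [-0.0, 1.0, -0.0, 0.0]
ft_force: [-0.0, -0.2, 0.4]
opening: 0.0834
finger_force: 0.0
```

Request:
apply_moves(
  deltas=[-0.05,0,0,0,0.95,-0.1,0,0,0,0.95,-0.15,0,0,0,0.95,-0.15,0,0,0,0,-0.15,0,0,0,0],
)

```text
time_s: 23.8
tool_pos: [0.5756, 0.0552, 0.0257]
orientation: [-0.0, 1.0, -0.0, 0.001]
ft_force: [0.1, -0.1, -0.3]
opening: 0.0706
finger_force: 0.0
```

Request:
apply_moves(
  deltas=[0,0,0,0,0,0,0,0,0,0,0,0,0,0,0,0,0,0,0,0,0.02,0,0,0,0],
)

```text
time_s: 24.3
tool_pos: [0.5819, 0.0552, 0.0252]
orientation: [-0.0, 1.0, -0.0, -0.001]
ft_force: [-0.4, -0.5, -1.0]
opening: 0.0305
finger_force: 0.0
```

Request:
apply_moves(
  deltas=[0.03,0,0,0,0,0.06,0,0,0,0,0.09,0,0,0,0,0.12,0,0,0,0,0.138,0,0,0,0],
)

```text
time_s: 24.8
tool_pos: [0.6386, 0.0552, 0.0252]
orientation: [-0.0, 1.0, -0.0, -0.001]
ft_force: [-20.1, -1.7, 15.6]
opening: 0.0005
finger_force: 10.5
```

Request:
apply_moves(
  deltas=[0,0,0,0,0,0,0,0,0,0,-0.06,0,0,0,0,-0.12,0,0,0,0,-0.18,0,0,0,0],
)

```text
time_s: 25.3
tool_pos: [0.5659, 0.0552, 0.0255]
orientation: [-0.0, 1.0, -0.0, 0.001]
ft_force: [-0.1, 0.7, -0.2]
opening: 0.0005
finger_force: 0.0
```

```bash
python3 - <<'E'
from h import *
p=pose()
s=snap('scene');print([np.round(d['point'],3) for d in bot.spot_point('scene','punnet1')])
s=snap('top');print([np.round(d['point'],3) for d in bot.spot_point('top','punnet1')])
P,u,v=cloud(s)
k=(P[:,2]>.045)&(P[:,2]<.072)&(np.hypot(P[:,0]-.479,P[:,1]+.24)<.055);print(cv2.minAreaRect((P[k,:2]*1000).astype(np.float32)),k.sum())
cv2.imwrite('pics/ins2.png',cv2.resize(s['img'][80:280,120:360,::-1],(720,600)))
E
```

```text
pose [0.5659 0.0552 0.0255] yaw -0.02 open 0.0005 F [-0.1  0.7 -0.2] j6 1.55
[array([ 0.478, -0.237, -0.004]), array([ 0.404, -0.119,  0.004])]
[array([ 0.409, -0.119,  0.002]), array([ 0.478, -0.241,  0.001]), array([ 0.308, -0.275, -0.001])]
((478.9700927734375, -240.68133544921875), (69.03206634521484, 61.59920120239258), 6.599189758300781) 928
```

View pics/ins2.png

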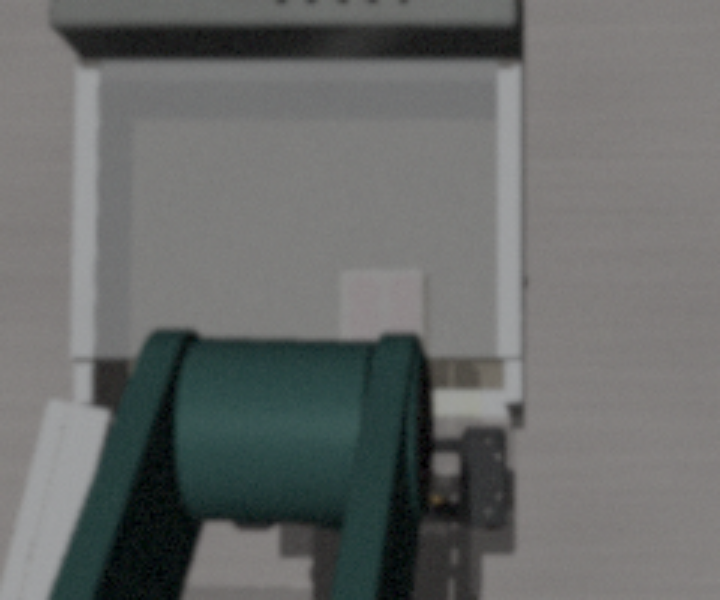

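Punnet A sits inside at (383,305), clear of the front. Now punnet B.

Request:
apply_moves(
  deltas=[-0.03,0,0.1,0,1,-0.06,0,0.2,0,1,-0.08,0,0.3,0,1,-0.1,-0.1,0.31,0,1,-0.12,-0.2,0.31,0,1],
)

```text
time_s: 26.0
tool_pos: [0.5218, -0.0256, 0.1524]
orientation: [0.001, 1.0, 0.001, 0.004]
ft_force: [0.7, -0.6, -0.2]
opening: 0.037
finger_force: 0.0
```

Request:
apply_moves(
  deltas=[-0.03,-0.11,0,0.02,1,-0.06,-0.22,0,0.035,1,-0.09,-0.33,0,0.035,1,-0.12,-0.44,0,0.035,1,-0.157,-0.546,0,0.035,1],
)

```text
time_s: 26.5
tool_pos: [0.4569, -0.2467, 0.1503]
orientation: [0.001, 0.999, 0.055, 0.002]
ft_force: [0.1, -0.8, 0.7]
opening: 0.0771
finger_force: 0.0
```

Request:
apply_moves(
  deltas=[0,0,0,0,1,0,0,0,0,1,0,0,-0.05,0,1,0,0,-0.1,0,1,0,0,-0.1,0,1],
)

```text
time_s: 27.0
tool_pos: [0.4547, -0.2409, 0.1076]
orientation: [-0.001, 0.998, 0.056, -0.001]
ft_force: [-0.4, -0.5, 0.2]
opening: 0.0879
finger_force: 0.0
```

```bash
python3 - <<'E'
from h import *
p=pose()
s=snap('wrist');P,_,_=cloud(s)
k=(P[:,2]>.045)&(P[:,2]<.072)&(np.hypot(P[:,0]-.479,P[:,1]+.24)<.055);r=cv2.minAreaRect((P[k,:2]*1000).astype(np.float32));print(r,k.sum())
print('delta frac',(np.array([.4552,-.2434,.023])-p)/.4)
E
```

```text
pose [ 0.4547 -0.2409  0.1076] yaw 6.38 open 0.0879 F [-0.4 -0.5  0.2] j6 0.84
((478.02142333984375, -241.19862365722656), (68.40135955810547, 61.10987854003906), 6.52972936630249) 10454
delta frac [ 0.00120397 -0.00626694 -0.21155589]
```

Request:
apply_moves(
  deltas=[0,-0.002,-0.05,0,1,0,-0.002,-0.1,0,1,0,-0.002,-0.15,0,1,0,-0.002,-0.2,0,1,0,-0.002,-0.21,0,1],
)

```text
time_s: 27.55
tool_pos: [0.4554, -0.243, 0.0248]
orientation: [-0.001, 0.998, 0.055, -0.001]
ft_force: [-0.0, 0.3, -0.7]
opening: 0.0879
finger_force: 0.0
```

Request:
apply_moves(
  deltas=[0,0,0,0,0.5,0,0,0,0,0.5,0,0,0,0,0.5,0,0,0,0,0.5,0,0,0,0,0.5],
)

```text
time_s: 28.05
tool_pos: [0.4559, -0.2442, 0.0265]
orientation: [0.0, 0.998, 0.055, 0.001]
ft_force: [0.1, 1.5, 6.2]
opening: 0.0637
finger_force: 30.0
```

Request:
apply_moves(
  deltas=[0,0,0,0,0.5,0,0,0,0,0.5,0,0,0.08,0,0.5,0,0,0.16,0,0.5,0,0,0.2,0,0.5],
)

```text
time_s: 28.55
tool_pos: [0.4561, -0.2447, 0.1079]
orientation: [0.001, 0.999, 0.055, 0.001]
ft_force: [1.6, -0.4, -1.9]
opening: 0.064
finger_force: 29.9
```

```bash
python3 - <<'E'
from h import *
p=pose()
s=snap('scene');print([np.round(d['point'],3) for d in bot.spot_point('scene','punnet1')])
print([np.round(d['point'],3) for d in bot.spot_point('scene','tin1')])
E
```

```text
pose [ 0.4561 -0.2447  0.1079] yaw 6.27 open 0.064 F [ 1.6 -0.4 -1.9] j6 0.84
[array([ 0.403, -0.118,  0.002]), array([ 0.478, -0.238,  0.079]), array([ 0.307, -0.275,  0.003])]
[array([ 0.49 , -0.399,  0.001]), array([0.623, 0.267, 0.046])]
```

Request:
apply_moves(
  deltas=[0.02,0.1,0,-0.007,0.5,0.04,0.2,0,-0.014,0.5,0.06,0.3,0,-0.021,0.5,0.08,0.4,0,-0.028,0.5,0.1,0.5,0,-0.035,0.5],
)

```text
time_s: 29.2
tool_pos: [0.4941, -0.0423, 0.1039]
orientation: [-0.0, 1.0, -0.001, -0.001]
ft_force: [-0.0, -0.2, -2.7]
opening: 0.0638
finger_force: 29.9
```

Request:
apply_moves(
  deltas=[0.01,0.1,0,0,0.5,0.01,0.2,0,0,0.5,0.01,0.3,0,0,0.5,0.01,0.4,0,0,0.5,0.01,0.5,0,0,0.5],
)

```text
time_s: 29.7
tool_pos: [0.4978, 0.1574, 0.1038]
orientation: [0.0, 1.0, -0.0, -0.001]
ft_force: [-0.1, -0.3, -2.5]
opening: 0.0641
finger_force: 29.9
```

Request:
apply_moves(
  deltas=[0,0,-0.05,0,0.5,0,0,-0.1,0,0.5,0,0,-0.15,0,0.5,0,0,-0.185,0,0.5,0,0,-0.185,0,0.5],
)

```text
time_s: 30.2
tool_pos: [0.4962, 0.1555, 0.0284]
orientation: [0.001, 1.0, -0.0, -0.003]
ft_force: [-0.1, 0.1, -2.4]
opening: 0.0642
finger_force: 29.9
```

```bash
python3 - <<'E'
from h import *
p=pose()
s=snap('scene');print([np.round(d['point'],3) for d in bot.spot_point('scene','punnet1')])
print('dx frac to .636',(.636-p[0])/.4)
E
```

```text
pose [0.4962 0.1555 0.0284] yaw -0.02 open 0.0642 F [-0.1  0.1 -2.4] j6 1.74
[array([ 0.406, -0.117,  0.   ]), array([0.519, 0.157, 0.001]), array([ 0.308, -0.277,  0.   ]), array([ 0.625, -0.247, -0.   ])]
dx frac to .636 0.34940383093162275
```

Request:
apply_moves(
  deltas=[0.06,0,0,0,0.5,0.12,0,0,0,0.5,0.18,0,0,0,0.5,0.24,0,0,0,0.5,0.3,0,0,0,0.5],
)

```text
time_s: 30.8
tool_pos: [0.6205, 0.1559, 0.0322]
orientation: [-0.0, 1.0, -0.0, 0.0]
ft_force: [0.1, -0.0, -1.0]
opening: 0.0639
finger_force: 29.9
```

Request:
apply_moves(
  deltas=[0.02,0,0,0,0.5,0.04,0,0,0,0.5,0.047,0,0,0,0.5,0.047,0,-0.008,0,0.5,0.047,0,-0.008,0,0.5],
)

```text
time_s: 31.3
tool_pos: [0.6364, 0.1559, 0.0276]
orientation: [0.0, 1.0, -0.0, -0.001]
ft_force: [-0.7, 0.2, -1.2]
opening: 0.0637
finger_force: 29.9
```

Request:
apply_moves(
  deltas=[0,0,0,0,0.95,0,0,0,0,0.95,0,0,0,0,0.95,0,0,0,0,0.95,0,0,0,0,0.95],
)

```text
time_s: 31.8
tool_pos: [0.6381, 0.156, 0.0284]
orientation: [-0.0, 1.0, -0.0, 0.0]
ft_force: [0.2, 0.3, -0.5]
opening: 0.0832
finger_force: 0.0
```

Request:
apply_moves(
  deltas=[-0.05,0,0,0,0.95,-0.1,0,0,0,0.95,-0.15,0,0,0,0.95,-0.15,0,0,0,0,-0.15,0,0,0,0],
)

```text
time_s: 32.3
tool_pos: [0.5788, 0.1561, 0.0285]
orientation: [-0.0, 1.0, -0.0, 0.001]
ft_force: [0.8, 0.2, -0.0]
opening: 0.071
finger_force: 0.0
```

Request:
apply_moves(
  deltas=[0,0,0,0,0,0,0,0,0,0,0,0,0,0,0,0,0,0,0,0,0.02,0,0,0,0],
)

```text
time_s: 32.8
tool_pos: [0.5852, 0.1559, 0.028]
orientation: [0.0, 1.0, -0.0, -0.001]
ft_force: [0.0, -0.7, 0.0]
opening: 0.031
finger_force: 0.0
```

Request:
apply_moves(
  deltas=[0.03,0,0,0,0,0.06,0,0,0,0,0.09,0,0,0,0,0.12,0,0,0,0,0.134,0,0,0,0],
)

```text
time_s: 33.3
tool_pos: [0.6389, 0.1559, 0.028]
orientation: [0.0, 1.0, -0.0, -0.002]
ft_force: [-14.3, 0.3, 11.5]
opening: 0.0004
finger_force: 7.2
```

Request:
apply_moves(
  deltas=[0,0,0,0,0,0,0,0,0,0,-0.08,0,0,0,0,-0.16,0,0,0,0,-0.24,0,0,0,0],
)

```text
time_s: 33.8
tool_pos: [0.5439, 0.156, 0.0284]
orientation: [-0.0, 1.0, -0.0, 0.001]
ft_force: [-0.1, -0.1, -0.4]
opening: 0.0002
finger_force: 0.0
```

Request:
apply_moves(
  deltas=[0,0,0.1,0,0.35,0,0,0.2,0,0.35,0,0,0.3,0,0.35,-0.05,0,0.4,0,0.35,-0.1,0,0.4,0,0.35],
)

```text
time_s: 34.3
tool_pos: [0.5087, 0.1567, 0.1941]
orientation: [-0.001, 1.0, -0.0, 0.006]
ft_force: [-0.1, 1.1, -0.6]
opening: 0.0304
finger_force: 0.0
```

```bash
python3 - <<'E'
from h import *
p=pose()
s=snap('scene','ins3');
for n in ['punnet1','tin1','jar','door_handle']: print(n,[np.round(d['point'],3) for d in bot.spot_point('scene',n)])
E
```

```text
pose [0.5087 0.1567 0.1941] yaw -0.03 open 0.0304 F [-0.1  1.1 -0.6] j6 1.74
punnet1 [array([ 0.306, -0.28 ,  0.003]), array([ 0.402, -0.118,  0.004])]
tin1 [array([ 0.493, -0.401,  0.002])]
jar [array([ 0.627, -0.25 ,  0.001])]
door_handle [array([0.361, 0.384, 0.077])]
```

View pics/ins3.png

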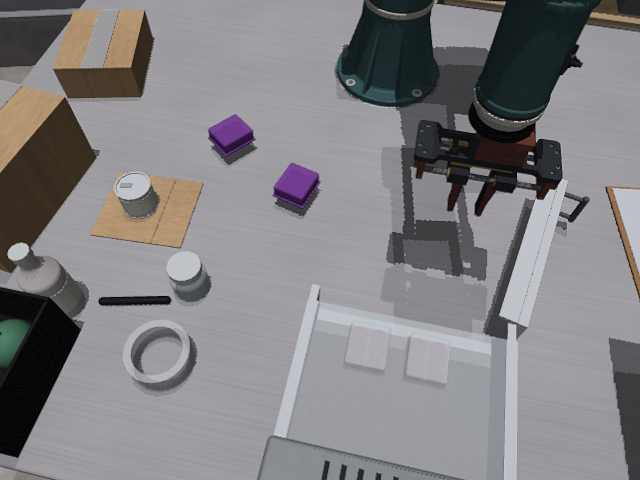

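Both punnets sit inside at (368,347) and (428,358). Tin, jar and purple blocks are in place. Regrip the handle at the release pose.

Request:
apply_moves(
  deltas=[-0.04,0.06,0,0.046,0.6,-0.08,0.12,0,0.092,0.6,-0.12,0.18,0,0.138,0.6,-0.16,0.24,0,0.184,0.6,-0.2,0.3,0,0.23,0.6],
  grip_force=50,
)

```text
time_s: 35.05
tool_pos: [0.4238, 0.2769, 0.1871]
orientation: [0.0, 0.935, 0.356, -0.001]
ft_force: [-0.5, -0.2, -0.5]
opening: 0.0525
finger_force: 0.0
```

Request:
apply_moves(
  deltas=[-0.04,0.06,0,0.046,0.6,-0.08,0.12,0,0.092,0.6,-0.12,0.18,0,0.138,0.6,-0.168,0.251,0,0.184,0.6,-0.168,0.251,0,0.199,0.6],
)

```text
time_s: 35.55
tool_pos: [0.3552, 0.3794, 0.1871]
orientation: [-0.001, 0.779, 0.627, -0.0]
ft_force: [-0.1, -0.9, 0.3]
opening: 0.0526
finger_force: 0.0
```

Request:
apply_moves(
  deltas=[0,0,0,0,0.6,0,0,0,0,0.6,0,0,0,0,0.6,0,0,0,0,0.6,0,0,0,0,0.6],
)

```text
time_s: 36.05
tool_pos: [0.3568, 0.376, 0.1882]
orientation: [-0.0, 0.782, 0.623, -0.0]
ft_force: [-0.4, 0.3, 0.0]
opening: 0.0525
finger_force: 0.0
```

```bash
python3 - <<'E'
from h import *
p=pose()
s=snap('wrist');P,_,_=cloud(s)
k=(P[:,2]>.07)&(P[:,2]<.1)&(P[:,0]<.40)&(P[:,0]>.34)&(P[:,1]>.36)&(P[:,1]<.41);print('bar',P[k].mean(0) if k.any() else 0,k.sum())
for d in bot.spot_point('wrist','door_handle'): print(np.round(d['point'],3))
print((np.array([.3615,.3769,.0335])-p)/.4)
E
```

```text
pose [0.3568 0.376  0.1882] yaw 77.13 open 0.0525 F [-0.4  0.3  0. ] j6 0.9
bar [0.36048672 0.37765529 0.08803909] 475
[0.362 0.383 0.072]
[ 0.0117186   0.00219138 -0.38674176]
```

Request:
apply_moves(
  deltas=[0.011,0.003,-0.09,0,0.6,0.011,0.003,-0.18,0,0.6,0.011,0.003,-0.27,0,0.6,0.011,0.003,-0.34,0,0.6,0.011,0.003,-0.386,0,0.6],
)

```text
time_s: 36.65
tool_pos: [0.3601, 0.3768, 0.0319]
orientation: [-0.0, 0.782, 0.624, -0.001]
ft_force: [-0.5, -0.4, -0.4]
opening: 0.0524
finger_force: 0.0
```

Request:
apply_moves(
  deltas=[0,0,0,0,0,0,0,0,0,0,0,0,0,0,0,0,0,0,0,0,0,0,0,0,0],
)

```text
time_s: 37.15
tool_pos: [0.3614, 0.3781, 0.0348]
orientation: [-0.0, 0.782, 0.624, 0.001]
ft_force: [0.4, 0.5, -0.1]
opening: 0.0162
finger_force: 0.0
```

Request:
apply_moves(
  deltas=[0,0,0,0,0,0,0,0,0,0,0,0,0,0,0,0,0,0,0,0,0,0,0,0,0],
)

```text
time_s: 37.65
tool_pos: [0.3615, 0.378, 0.0346]
orientation: [0.0, 0.782, 0.624, 0.001]
ft_force: [0.3, -1.1, 5.7]
opening: 0.0103
finger_force: 50.0
```

```bash
python3 - <<'E'
from h import *
p=pose();H=np.array([.622,.268]);r0=p[:2]-H
print(np.hypot(*r0))
def at(a):
    c,s=np.cos(np.radians(a)),np.sin(np.radians(a));return H+np.array([[c,-s],[s,c]])@r0
for b in range(0,100,20):
    print(b,at(b).round(4),[((at(b+d)-at(b))/.4).round(3).tolist() for d in (4,8,12,16,20)])
for a in (98,100,101,102,103,104,105): print(a,at(a).round(4))
E
```

```text
pose [0.3615 0.378  0.0346] yaw 77.2 open 0.0103 F [ 0.3 -1.1  5.7] j6 0.9
0.2827501235772929
0 [0.3615 0.378 ] [[-0.018, -0.046], [-0.032, -0.093], [-0.043, -0.141], [-0.051, -0.19], [-0.055, -0.239]]
20 [0.3396 0.2823] [[-0.001, -0.049], [0.002, -0.099], [0.008, -0.148], [0.018, -0.196], [0.03, -0.244]]
40 [0.3518 0.1848] [[0.016, -0.047], [0.036, -0.092], [0.058, -0.136], [0.083, -0.178], [0.112, -0.219]]
60 [0.3965 0.0974] [[0.031, -0.038], [0.065, -0.074], [0.101, -0.108], [0.139, -0.139], [0.18, -0.167]]
80 [0.4684 0.0306] [[0.042, -0.025], [0.086, -0.048], [0.132, -0.067], [0.178, -0.083], [0.226, -0.096]]
98 [ 0.5493 -0.0052]
100 [ 0.5589 -0.0076]
101 [ 0.5637 -0.0087]
102 [ 0.5685 -0.0097]
103 [ 0.5734 -0.0105]
104 [ 0.5783 -0.0113]
105 [ 0.5832 -0.0121]
```

Request:
apply_moves(
  deltas=[-0.018,-0.046,0,0.022,0,-0.032,-0.093,0,0.044,0,-0.043,-0.141,0,0.067,0,-0.051,-0.19,0,0.089,0,-0.055,-0.239,0,0.111,0],
)

```text
time_s: 38.15
tool_pos: [0.3398, 0.2822, 0.0346]
orientation: [0.0, 0.66, 0.751, 0.001]
ft_force: [3.5, 0.4, 3.9]
opening: 0.0101
finger_force: 50.0
```

Request:
apply_moves(
  deltas=[-0.001,-0.049,0,0.022,0,0.002,-0.099,0,0.044,0,0.008,-0.148,0,0.067,0,0.018,-0.196,0,0.089,0,0.03,-0.244,0,0.111,0],
)

```text
time_s: 38.65
tool_pos: [0.3523, 0.1843, 0.0346]
orientation: [0.001, 0.52, 0.854, 0.001]
ft_force: [3.0, 2.8, 4.1]
opening: 0.0108
finger_force: 50.0
```

Request:
apply_moves(
  deltas=[0.016,-0.047,0,0.022,0,0.036,-0.092,0,0.044,0,0.058,-0.136,0,0.067,0,0.083,-0.178,0,0.089,0,0.112,-0.219,0,0.111,0],
)

```text
time_s: 39.15
tool_pos: [0.398, 0.0966, 0.0346]
orientation: [0.002, 0.364, 0.931, 0.001]
ft_force: [5.1, 5.9, 2.2]
opening: 0.0104
finger_force: 50.0
```

Request:
apply_moves(
  deltas=[0.031,-0.038,0,0.022,0,0.065,-0.074,0,0.044,0,0.101,-0.108,0,0.067,0,0.139,-0.139,0,0.089,0,0.18,-0.167,0,0.111,0],
)

```text
time_s: 39.65
tool_pos: [0.4705, 0.0305, 0.0346]
orientation: [0.002, 0.198, 0.98, 0.001]
ft_force: [5.1, 12.4, 2.5]
opening: 0.0107
finger_force: 50.0
```

Request:
apply_moves(
  deltas=[0.042,-0.025,0,0.022,0,0.086,-0.048,0,0.044,0,0.132,-0.067,0,0.067,0,0.178,-0.083,0,0.089,0,0.226,-0.096,0,0.111,0],
)

```text
time_s: 40.15
tool_pos: [0.5598, -0.0063, 0.0346]
orientation: [0.001, 0.025, 1.0, 0.002]
ft_force: [2.1, 15.2, 5.8]
opening: 0.0105
finger_force: 50.0
```

```bash
python3 - <<'E'
from h import *
p=pose()
s=snap('scene');Q,_,_=cloud(s)
R=Q[(Q[:,2]>.08)&(Q[:,2]<.1)&(Q[:,0]>.57)&(Q[:,0]<.87)]
ys=np.arange(.02,.25,.01);xs=[np.percentile(R[abs(R[:,1]-y)<.006,0],2) for y in ys];f=np.polyfit(ys,xs,1);print(f,np.degrees(np.arctan(f[0])))
E
```

```text
pose [ 0.5598 -0.0063  0.0346] yaw 177.17 open 0.0105 F [ 2.1 15.2  5.8] j6 -1.66
[0.0560065  0.59875656] 3.205586929062434
```

Request:
apply_moves(
  deltas=[0.006,0.002,0,0.004,0,0.012,0.001,0,0.008,0,0.018,0,0,0.012,0,0.024,0,0,0.016,0,0.026,0,0,0.016,0],
)

```text
time_s: 40.7
tool_pos: [0.5693, -0.0081, 0.0346]
orientation: [0.001, 0.0, 1.0, 0.0]
ft_force: [-0.4, 0.7, 6.6]
opening: 0.0103
finger_force: 50.0
```

Request:
apply_moves(
  deltas=[0.002,0,0,0,0,0.004,0,0,0,0,0.004,0,0,0,0,0.004,0,0,0,0,0.004,0,0,0,0],
)

```text
time_s: 41.2
tool_pos: [0.5707, -0.0084, 0.0346]
orientation: [0.001, 0.0, 1.0, -0.0]
ft_force: [0.1, -0.5, 6.6]
opening: 0.0105
finger_force: 50.0
```

```bash
cat > d.py <<'E'
from h import *
p=pose()
for c in ('scene','top'):
    s=snap(c);Q,_,_=cloud(s)
    R=Q[(Q[:,2]>.08)&(Q[:,2]<.1)&(Q[:,0]>.57)&(Q[:,0]<.87)]
    ys=np.arange(.03,.25,.01);xs=[np.percentile(R[abs(R[:,1]-y)<.006,0],2) for y in ys if (abs(R[:,1]-y)<.006).any()]
    f=np.polyfit(ys[:len(xs)],xs,1);print(c,f,np.degrees(np.arctan(f[0])),len(xs))
E
python3 d.py
```

```text
pose [ 0.5707 -0.0084  0.0346] yaw 179.97 open 0.0105 F [ 0.1 -0.5  6.6] j6 -1.71
scene [0.01637315 0.60924191] 0.9380284722300218 22
top [-0.52882854  0.71821196] -27.871163868092477 22
```

Request:
apply_moves(
  deltas=[0.002,0,0,0,0,0.004,0,0,0,0,0.006,0,0,0,0,0.008,0,0,0,0,0.008,0,0,0,0],
)

```text
time_s: 41.8
tool_pos: [0.5737, -0.009, 0.0346]
orientation: [0.0, -0.0, 1.0, -0.0]
ft_force: [-1.9, -2.8, 6.1]
opening: 0.0102
finger_force: 50.0
```

Request:
apply_moves(
  deltas=[0.002,0,0,0,0,0.004,0,0,0,0,0.004,0,0,0,0,0.004,0,0,0,0,0.004,0,0,0,0],
)

```text
time_s: 42.3
tool_pos: [0.5745, -0.0092, 0.0346]
orientation: [-0.0, -0.0, 1.0, -0.001]
ft_force: [-2.9, -4.5, 7.5]
opening: 0.0102
finger_force: 50.0
```

```bash
python3 d.py
```

```text
pose [ 0.5745 -0.0092  0.0346] yaw 180.01 open 0.0102 F [-2.9 -4.5  7.5] j6 -1.71
scene [0.00430086 0.61262301] 0.24641983543128626 22
top [-0.57090376  0.72747817] -29.722208366864088 22
```

Almost shut; press on to the stop.

Request:
apply_moves(
  deltas=[0.003,-0.001,0,0,0,0.006,-0.002,0,0,0,0.01,-0.002,0,0,0,0.012,-0.002,0,0,0,0.012,-0.002,0,0,0],
)

```text
time_s: 42.9
tool_pos: [0.5744, -0.0092, 0.0344]
orientation: [-0.004, -0.0, 1.0, -0.0]
ft_force: [-14.3, -2.0, 19.8]
opening: 0.01
finger_force: 50.0
```

Request:
apply_moves(
  deltas=[0.003,0,0,0,0,0.006,0,0,0,0,0.01,0,0,0,0,0.012,0,0,0,0,0.012,0,0,0,0],
)

```text
time_s: 43.4
tool_pos: [0.5751, -0.0091, 0.0338]
orientation: [-0.008, -0.0, 1.0, -0.0]
ft_force: [-22.4, -4.6, 23.7]
opening: 0.0103
finger_force: 50.0
```

```bash
python3 d.py
```

```text
pose [ 0.5751 -0.0091  0.0338] yaw 180.05 open 0.0103 F [-22.4  -4.6  23.7] j6 -1.7
scene [0.00507291 0.61257565] 0.2906536427963778 22
top [-0.636191    0.74140547] -32.464151281955644 22
```

Position has stalled while force rises, so the door is at its stop. Release and lift away.

Request:
apply_moves(
  deltas=[-0.01,0,0,0,0,-0.02,0,0,0,0.05,-0.02,0,0,0,0.35,-0.02,0,0,0,0.35,-0.02,0,0,0,0.35],
)

```text
time_s: 44.0
tool_pos: [0.5771, -0.0092, 0.0338]
orientation: [0.0, 0.0, 1.0, -0.0]
ft_force: [-0.1, 0.5, 0.5]
opening: 0.0293
finger_force: 0.0
```

Request:
apply_moves(
  deltas=[0,0,0,0,0.35,0,0,0,0,0.35,0,0,0.05,0,0.35,0,0,0.12,0,0.35,0,0,0.2,0,0.35],
)

```text
time_s: 44.5
tool_pos: [0.5756, -0.0091, 0.1138]
orientation: [-0.001, 0.0, 1.0, 0.0]
ft_force: [0.9, -0.7, 0.1]
opening: 0.0309
finger_force: 0.0
```

Request:
apply_moves(
  deltas=[-0.05,0,0.1,0,0.35,-0.1,0,0.2,0,0.35,-0.2,0,0.25,0,0.35,-0.25,0,0.25,0,0.35,-0.25,0,0.25,0,0.35],
)

```text
time_s: 45.0
tool_pos: [0.4739, -0.0089, 0.2145]
orientation: [-0.0, 0.0, 1.0, -0.0]
ft_force: [-0.0, 0.8, -0.4]
opening: 0.0307
finger_force: 0.0
```

```bash
python3 d.py; python3 - <<'E'
from h import *
s=snap('scene','fin')
for n in ['punnet1','tin1','jar','door_handle']: print(n,[np.round(d['point'],3) for d in bot.spot_point('scene',n)])
E
```

```text
pose [ 0.4739 -0.0089  0.2145] yaw 179.97 open 0.0307 F [-0.   0.8 -0.4] j6 -1.73
scene [0.00623839 0.61211449] 0.35742898900217346 22
top [0.00616651 0.60754595] 0.353310454825462 22
punnet1 [array([ 0.308, -0.275,  0.003]), array([ 0.401, -0.119,  0.001])]
tin1 [array([ 0.486, -0.399,  0.002])]
jar [array([ 0.629, -0.249, -0.003])]
door_handle [array([ 0.568, -0.007,  0.072]), array([0.741, 0.114, 0.002])]
```

View pics/fin.png

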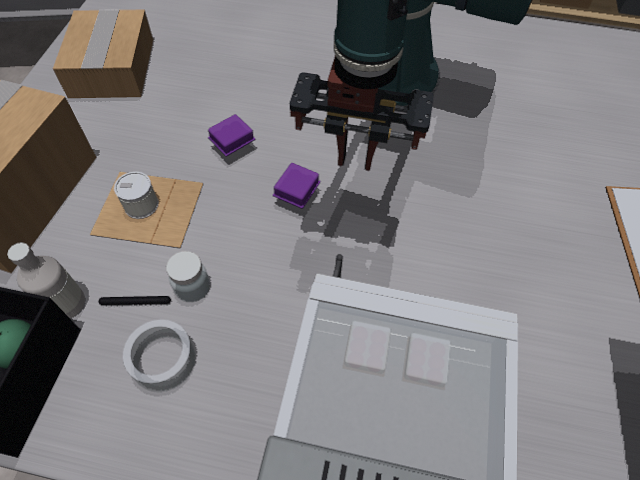

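Door is flush at (415,305), both punnets are inside at (368,347) and (428,358), the tin is upright on the pad and the jar is standing. Handing in.

```bash
python3 -c "
from station import bot
print(bot.hand_in())"
```

```text
the job is handed in; nothing more can be done
None
```

Job handed in at about 45 s: the one tin stands upright on the pad, both tomato punnets are upright inside the chiller, the door is shut to its stop, and the jar and purple look-alikes were left alone; the hand-in gave no verdict.

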